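# Pack the spice tin and put its lid on

## Robot

A 7-joint arm with a two-finger parallel gripper is mounted at the origin on the work surface. World frame = base frame: x ahead of the robot, y to its left, z up, the work surface at z = 0. Lengths are in m, angles in degrees, forces in N, time in s.
With the tool pointing down it reaches from about 0.4 to 0.875 m from the base axis. Payload 4.4 kg.
Tool frame: the origin (TCP) lies at the very end of the fingers, on their centre line; the grasp point (between the pads) lies arm.grip_depth behind it (arm.grip_depth is the distance from the TCP to the grasp point, in m); z points along the fingers, y is the line along which they close (so a half turn about z gives the same grasp; the last joint's range is limited). The gripper opens to 85 mm and grips with 20 to 120 N. Pads are 22 mm wide; open, the fingers measure 114 mm over their backs; the gripper's body (76 mm by 85 mm) begins 54 mm behind the grasp point. The pads swing forward as they close: fully open they stand 13 mm farther back than shut.
Start: joints at [-76.765, 36.005, 2.206, 86.941, -1.547, 57.084, -1.146], TCP at [0.19, 0.622, 0.231] pointing down, gripper open.
Joint ranges: [-175.42, 175.42], [-21.48, 121.26], [-71.46, 75.88], [10.55, 141.38], [-63.04, 243.04], [13.31, 113.54], [-168.57, 168.57]. Speed limits (degrees/s): [147.25, 147.25, 180, 180, 180, 180, 180].

## Interface

Orientations are given as a 3x3 rotation matrix whose columns are the frame's x, y, z axes.
In Python, from station import arm gives the robot as it stands.
- The arm moves only by the tool send_rows, never from a script. Its argument "deltas" is a list of rows, each a list of 3 entries, a list of its own where there are three numbers: the shift along the tool's x, y, z as a fraction of full scale, then the turn about the tool's z as a fraction of full scale, then the closure in counts, from 0 (fully open) to 255 (shut). A call has 1 to 12 rows; each row is the pose to reach, as a shift and turn from the pose commanded when the call began, along the tool's axes at that moment; what a row does not reach only later rows make up. Full scale, the value 1, is 0.5 m for a shift and 30 degrees for a turn. A row lasts 1/10 s, in which the tool goes at most 50 mm and 8.59 degrees, less where a joint would pass 70% of its speed; a pose out of reach is approached as far as the arm can. A call with a number of a shift or a turn outside -1 to 1 is refused whole. A call with a gripper value outside its range is refused whole. The fingers move at their own pace and stop on an object; the grip force is fixed at half the most. Time passes only in rows, so rows that repeat a pose let the fingers close. It gives the time, the measured TCP pose, the force, the opening and the grip force at its end, in the units of the state.
- arm.state(): the state, without advancing time (a new reading comes with each control period).
- arm.get_image(name): name is "scene" or "top" or "wrist"; returns the picture (400x640x3 uint8, red, green, blue); there is no depth.
- arm.get_calibration(name): a dict with "fx", "fy", "cx", "cy" (pixels), "R" (3x3) and "t" (3): a world point X has camera coordinates R X + t; the wrist camera has in their place "mount" (4x4, takes a point from camera to tool coordinates, whose origin is the TCP and whose axes are the flange's). Camera axes: x right, y down, z forward; pixel columns grow to the right and rows downward; lengths in m; the calibration is good to about 2 mm. A picture is of the moment at which its call begins: read the wrist's pose just before it. get_calibration takes no time and is no camera call.
- arm.sign_off(): hands the job in; it is judged then, once.
The state is a dict: "clock": time; "joint_pos": joint angles; "joint_velocities": joint speeds; "effort": joint torques, N m; "ee_pos": TCP position; "eef_rot": TCP orientation; "contact_force": force on the tool from outside, world axes, zero at the start; "wrist_torque": the same for the moment, N m; "grip_width": finger opening in m; "grasp_force": force on a finger pad.
Only numpy, scipy, OpenCV 4.12 (cv2) and the standard library are available. Lean on these libraries where they do the work, as an engineer would, in place of code of your own. Each camera call takes 0.05 s, during which the arm holds its last target. There are 200 camera calls.

## Task

Pack all the little knobbed spice pots on the worktop upright into the round tin, flat on its floor, close together like a honeycomb with one pot in the middle and the others round it. Only when they are all in, lift the tin's lid off the hooks it hangs from by its handle and set it gently on the tin, level and fully down. Leave everything else where it is.

Things in the scene. Friction and masses are not known exactly. Their poses are not given: they have to be found in the camera images.
- tin: shallow round open steel tin, heavy, it does not move: inner radius 81 mm, outer radius 84 mm, floor 4 mm and rim 40 mm above the worktop. Origin: centre of its underside, on the worktop. Seven pots fit in one layer only as one in the middle and six round it (free play 6 mm on the radius). The worktop between the tin and the robot is free
- pot1: squat white round spice pot, its wooden lid stuck fast, 50 mm across, 32 mm tall without the knob; on top stands an upright wooden knob, 18 mm across, from 32 to 58 mm above the pot's underside, by which it is picked up. Origin: centre of the underside, z up when upright. About 0.12 kg. 5 to 7 of the seven pots are there; an absent one reads None
- pot2: a spice pot just like pot1; None if absent
- pot3: a spice pot just like pot1; None if absent
- pot4: a spice pot just like pot1; None if absent
- pot5: a spice pot just like pot1; None if absent
- pot6: a spice pot just like pot1; None if absent
- pot7: a spice pot just like pot1; None if absent
- lid: round steel lid with a carrying handle, 184 mm across, 128 mm tall, about 0.35 kg, hanging level from the hook stand. Origin: centre of its lower edge, z up; its handle bar runs along its y axis. The skirt (inner radius 89 mm, 14 mm deep) goes over the tin; the step inside it then rests on the tin's rim, with the lid's origin 26 mm above the tin's origin. Inside there is room for the knobs (30 mm above the step). Any yaw will do
- lid_grip (a point): middle of the lid's wooden handle bar, 120 mm above the lid's origin. The bar is 16 mm wide, 16 mm tall and 120 mm long, held at its ends by two uprights; 64 mm is free between the lid's top and the bar's underside
- hook_stand: fixed dark steel stand with two parallel prongs 72 mm apart (8 mm thick), the bar of the lid's handle lying across both, between their upturned ends and the post. Origin: on the worktop below the resting place of the bar; the prongs point along its -x axis (roughly to the robot, yaw varies), the post stands 125 mm along +x and its top and crossbar reach no higher than 17 mm over the prongs. The 64 mm between the prongs are free
- hook_seat (a point): the resting place of the bar's underside, halfway between the two prongs, 223 mm above the worktop, on a level with the tops of the prongs
- hook_tip (a point): halfway between the two upturned tips, at their highest: 30 mm above and 46 mm in front of (-x) hook_seat. The bar's underside must rise above it before the lid is drawn off towards -x
- egg_cup: small white egg cup, 44 mm across, 38 mm tall, without a knob, standing among the pots; a bystander. Origin: centre of its underside
- mug: white mug, 76 mm across, 85 mm tall, at the far side; a bystander. Origin: centre of its underside
- jar: glass jar with a wooden cap, 70 mm across, 110 mm tall, at the far side; a bystander. Origin: centre of its underside
- wooden_spoon: wooden spoon, 250 mm long, lying along x to the right of the pots; a bystander
- spoon_rest: white saucer, 120 mm across, 18 mm tall; a bystander. Origin: centre of its underside
- candle_holder: brass candle holder without a candle, 80 mm across, 34 mm tall, on the far right; a bystander. Origin: centre of its underside
Not all that is in view belongs to the job. What is shaped like the pot7 but green is not meant.

How it is judged:
By the outcome, as a careful person would: the job done as asked, in the order asked, and still so for the second after the job is handed in, with the robot touching nothing.
Of pot1, pot2, pot3, pot4, pot5, pot6, pot7 only 5 to 7 are there at a start; the rules pass over those that are not, and their reading is None.
At some moment in a run one of pot1, pot2, pot3, pot4, pot5, pot6, pot7 may be knocked a few centimetres aside while the robot is not near it.
It also fails if it takes over 210 s, if anything falls off the work surface, if the arm or the gripper's body presses on something with over 40 N, if the wrist force passes 120 N, or if a joint passes its speed limit or range.

## Working session

There is one attempt and no reset: what is moved stays moved. The work goes in short steps, Python scripts to look and compute and a tool call to move; the robot and the scene stay as the last step left them, time stands still between calls to the robot, and variables do not carry over. Pictures are saved under pics/ and viewed, at most 15 in all, crops included, and the job is handed in when it is done.

Besides the shell and the picture viewer there is one more tool, called after ">>>" as name([rows], argument=value, ...), one row to a line, values as JSON. send_rows: Moves the arm, as the interface text tells. Its arguments: {"type":"object","properties":{"deltas":{"type":"array"}},"required":["deltas"]}

```bash
mkdir -p pics
python3 - <<'E'
from station import arm
import cv2,numpy as np
s=arm.state(); print({k:np.round(v,3).tolist() for k,v in s.items()}); print(arm.grip_depth)
for n in("scene","top"):
    c=arm.get_calibration(n); print(n,{k:np.round(v,4).tolist() for k,v in c.items()})
    cv2.imwrite(f"pics/{n}0.png",arm.get_image(n)[:,:,::-1])
print(arm.get_calibration("wrist"))
E
```

```text
{'clock': 0.0, 'joint_pos': [-76.767, 36.057, 2.201, 86.998, -1.548, 57.085, -1.147], 'joint_velocities': [0.025, 0.133, -0.036, 0.014, -0.013, 0.009, -0.039], 'effort': [0.0, -56.34, 1.227, -19.345, 0.011, 0.01, -0.0], 'ee_pos': [0.19, 0.621, 0.23], 'eef_rot': [[-0.956, 0.292, -0.001], [0.292, 0.956, -0.002], [-0.0, -0.002, -1.0]], 'contact_force': [0.328, 0.411, 0.24], 'wrist_torque': [0.018, 0.036, 0.037], 'grasp_force': 0.0, 'grip_width': 0.085}
0.0187
scene {'fx': 392.4233, 'fy': 392.4233, 'cx': 319.7909, 'cy': 197.3295, 'R': [[0.8476, 0.5306, -0.0023], [0.4477, -0.7175, -0.5335], [-0.2848, 0.4512, -0.8458]], 't': [-0.4621, -0.2152, 1.3654]}
top {'fx': 497.8207, 'fy': 497.8207, 'cx': 310.0239, 'cy': 203.7142, 'R': [[0.0314, -0.9995, 0.0003], [-0.979, -0.0308, -0.2014], [0.2013, 0.006, -0.9795]], 't': [-0.0785, 0.6166, 1.3336]}
{'fx': 282.8142979957796, 'fy': 282.8142979957796, 'cx': 317.9805321566835, 'cy': 195.70895113962067, 'mount': array([[ 5.78321304e-04, -9.65958085e-01, -2.58697979e-01,
         6.60404809e-02],
       [ 9.99999619e-01,  7.27749038e-04, -4.81851400e-04,
        -2.68798436e-04],
       [ 6.53715460e-04, -2.58697601e-01,  9.65958138e-01,
        -1.42182583e-01],
       [ 0.00000000e+00,  0.00000000e+00,  0.00000000e+00,
         1.00000000e+00]])}
```

View pics/scene0.png

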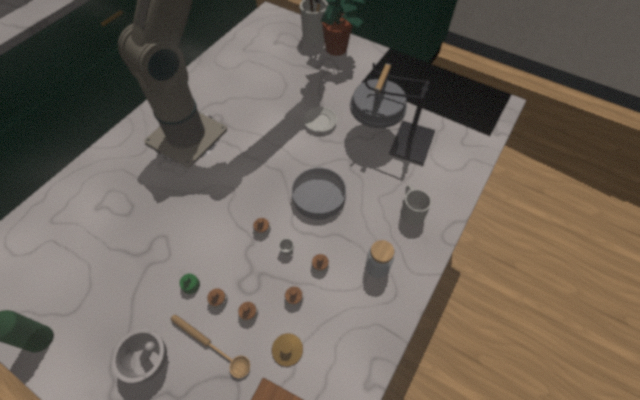

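View pics/top0.png

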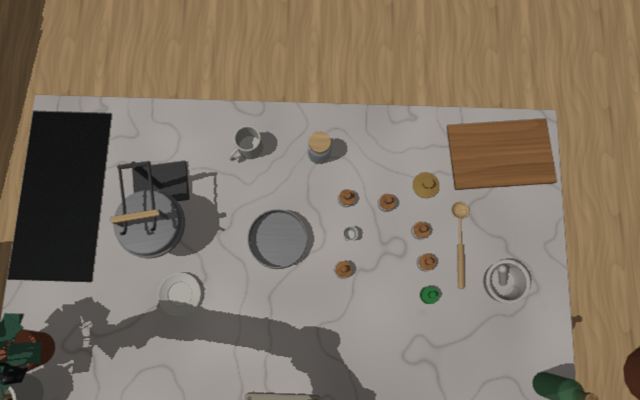

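The pots (brown) are five: in top at (347,197), (388,202), (422,229), (428,261), (344,269), and in scene at (261,226), (319,262), (293,295), (247,311), (217,297). Lookalikes to leave alone are the green pot (top 430,294 / scene 189,283), the egg cup (351,233), the candle holder (427,184) and the pestle bowl. Next, a close crop.

Run:
```python
import cv2,numpy as np
t=cv2.imread("pics/top0.png"); s=cv2.imread("pics/scene0.png")
a=cv2.resize(t[170:310,240:440],None,fx=4,fy=4,interpolation=cv2.INTER_CUBIC)
b=cv2.resize(s[165:325,175:355],None,fx=4,fy=4*0.9,interpolation=cv2.INTER_CUBIC)
b=cv2.resize(s[170:320,180:350],None,fx=4,fy=4,interpolation=cv2.INTER_CUBIC)
c=np.hstack([cv2.resize(t[150:270,100:220],(400,400),interpolation=cv2.INTER_CUBIC),cv2.resize(s[50:170,330:450],(400,400),interpolation=cv2.INTER_CUBIC)])
cv2.imwrite("pics/ct.png",np.clip(a*1.3,0,255));cv2.imwrite("pics/cs.png",np.clip(b*1.3,0,255));cv2.imwrite("pics/cl.png",np.clip(c*1.3,0,255))
```

```text
[ WARN:0@0.047] global loadsave.cpp:1063 imwrite_ Unsupported depth image for selected encoder is fallbacked to CV_8U.
```

View pics/ct.png

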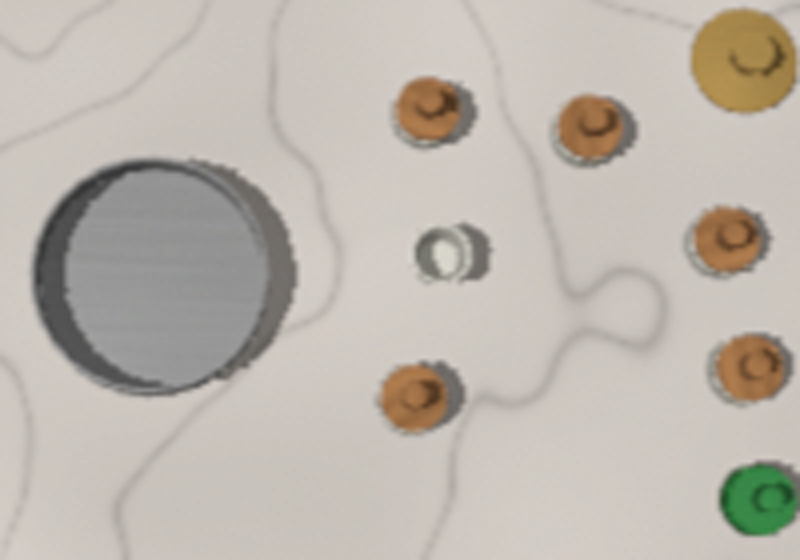

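View pics/cs.png

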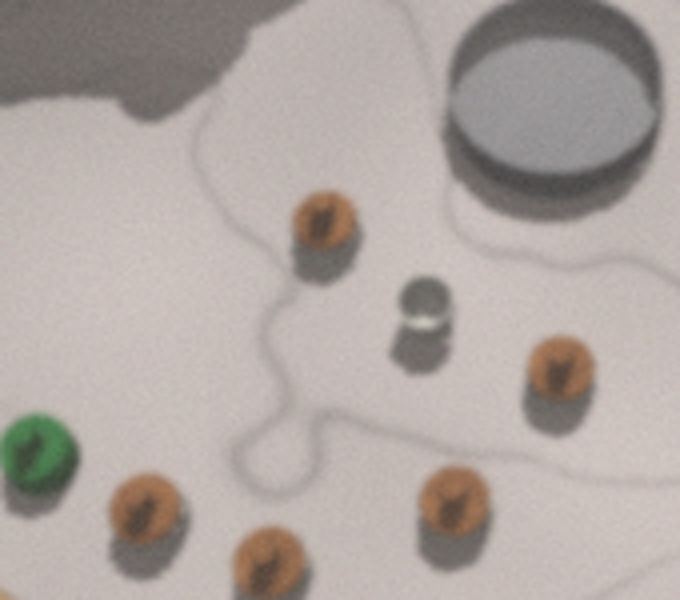

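View pics/cl.png

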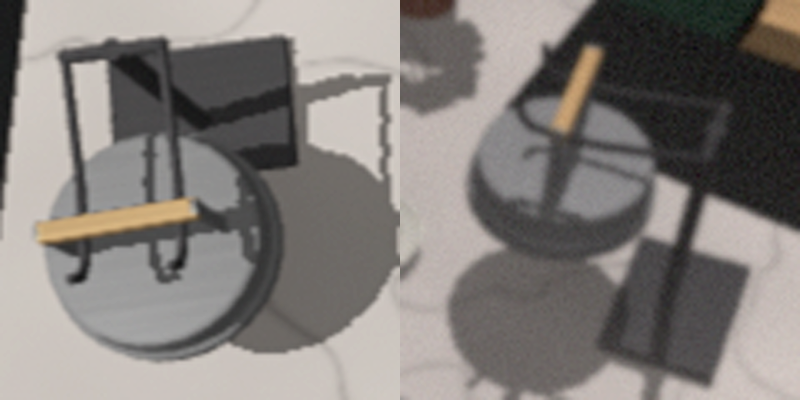

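```bash
cat > h.py <<'E'
from station import arm
import cv2,numpy as np
def P(c): 
    K=np.array([[c['fx'],0,c['cx']],[0,c['fy'],c['cy']],[0,0,1]]); return K@np.c_[c['R'],c['t']]
def wristcal():
    s=arm.state(); c=arm.get_calibration("wrist"); T=np.eye(4); T[:3,:3]=s['eef_rot']; T[:3,3]=s['ee_pos']
    M=np.linalg.inv(T@c['mount']); return dict(c,R=M[:3,:3],t=M[:3,3])
def tri(ca,pa,cb,pb):
    X=cv2.triangulatePoints(P(ca),P(cb),np.float64(pa).reshape(2,1),np.float64(pb).reshape(2,1))[:,0]; return X[:3]/X[3]
def atz(c,p,z):
    R=np.array(c['R']);o=-R.T@c['t'];d=R.T@np.array([(p[0]-c['cx'])/c['fx'],(p[1]-c['cy'])/c['fy'],1]); return o+d*(z-o[2])/d[2]
def proj(c,X):
    q=P(c)@np.r_[X,1]; return q[:2]/q[2]
def delta(target,yaw_turn=0):
    s=arm.state(); return np.round(s['eef_rot'].T@(np.array(target)-s['ee_pos'])/0.5,4)
E
python3 - <<'E'
from h import *
ct,cs=arm.get_calibration("top"),arm.get_calibration("scene")
T=dict(A=(428,110),B=(589,127),C=(728,240),D=(750,369),E=(414,398),tin=(155,276))
S=dict(A=(561,368),B=(455,502),C=(269,563),D=(147,508),E=(325,220),tin=(556,86))
for k in T:
    a=np.array(T[k])/4+[239.6,169.6];b=np.array(S[k])/4+[179.6,169.6]
    print(k,tri(ct,a,cs,b).round(3),atz(ct,a,.032 if k!='tin' else .04).round(3))
f=lambda p,o:np.array(p)*0.3+o
for n,p,q in(("end1",(38,233),(594,50)),("end2",(196,210),(565,130)),("mid",(117,221),(579,90))):
    print(n,tri(ct,f(p,[100,150]),cs,f((q[0]-400,q[1]),[330,50])).round(3))
for nm,p in dict(green=(760,499),egg=(443,253)).items(): print(nm,atz(ct,np.array(p)/4+[239.6,169.6],.035).round(3))
E
```

```text
A [ 0.648 -0.164  0.029] [ 0.648 -0.163  0.032]
B [ 0.639 -0.28   0.028] [ 0.639 -0.279  0.032]
C [ 0.56  -0.378  0.03 ] [ 0.56  -0.378  0.032]
D [ 0.47  -0.392  0.03 ] [ 0.469 -0.392  0.032]
E [ 0.442 -0.157  0.03 ] [ 0.442 -0.157  0.032]
tin [0.522 0.028 0.032] [0.521 0.027 0.04 ]
end1 [0.528 0.423 0.234]
end2 [0.552 0.311 0.234]
mid [0.54  0.367 0.233]
green [ 0.38  -0.397  0.035]
egg [ 0.544 -0.176  0.035]
```

>>> send_rows([
  [[0,0,-0.1],0,0],
  [[-0.1,-0.1,-0.2],-0.2,0],
  [[-0.9,-0.87,-0.2],-0.567,0],
  [[-0.9,-0.87,-0.2],-0.567,0],
  [[-0.9,-0.87,-0.2],-0.567,0],
  [[-0.9,-0.87,-0.2],-0.567,0],
  [[-0.9,-0.87,-0.2],-0.567,0],
  [[-0.9,-0.87,-0.2],-0.567,0],
  [[-0.9,-0.87,-0.2],-0.567,0],
  [[-0.9,-0.87,-0.2],-0.567,0],
  [[-0.9,-0.87,-0.2],-0.567,0],
  [[-0.9,-0.87,-0.2],-0.567,0],
])

```text
clock: 1.3
ee_pos: [0.4521, 0.1467, 0.3282]
eef_rot: [[-1.0, -0.0, -0.0], [-0.0, 1.0, 0.0], [0.0, 0.0, -1.0]]
contact_force: [0.8, 1.1, -0.0]
grip_width: 0.0856
grasp_force: 0.0
```

>>> send_rows([
  [[-0.08,-0.15,0.1],0,128],
  [[-0.1,-0.24,0.2],0,128],
  [[-0.1,-0.24,0.2],0,128],
  [[-0.1,-0.24,0.2],0,128],
  [[-0.1,-0.24,0.2],0,128],
  [[-0.1,-0.24,0.2],0,128],
  [[-0.1,-0.24,0.2],0,128],
])

```text
clock: 2.0
ee_pos: [0.5021, 0.0307, 0.2293]
eef_rot: [[-1.0, -0.003, 0.002], [-0.003, 1.0, 0.001], [-0.002, 0.001, -1.0]]
contact_force: [0.4, 0.9, 0.6]
grip_width: 0.0426
grasp_force: 0.0
```

Run:
```python
from h import *
c=wristcal(); im=arm.get_image("wrist"); cv2.imwrite("pics/w1.png",im[:,:,::-1]); print(arm.state()['ee_pos'],arm.state()['grip_width'])
print(proj(c,[.522,.028,.04]),proj(c,[.522,.028,.004]))
```

```text
[0.5021684  0.03064299 0.22935893] 0.04217566295079278
[315.6254438  193.21206587] [315.8191391  186.41531286]
```

View pics/w1.png

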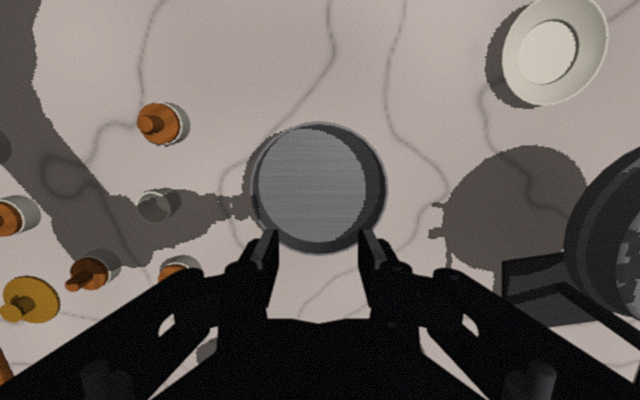

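Run:
```python
from h import *
im=cv2.imread("pics/w1.png"); a=cv2.resize(im[110:265,235:400],None,fx=3.8,fy=3.8,interpolation=cv2.INTER_CUBIC)
c=wristcal()
for (X,Y),col in (((.522,.028),(0,0,255)),((.516,.031),(0,255,0))):
  for r,z in((.084,.04),(.081,.004)):
    p=np.array([(proj(c,[X+r*np.cos(t),Y+r*np.sin(t),z])-[235,110]+.37)*3.8 for t in np.linspace(0,6.283,90)])
    cv2.polylines(a,[p.round().astype(int)],True,col,1)
cv2.imwrite("pics/w1c.png",a)
```

```text
(no output)
```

View pics/w1c.png

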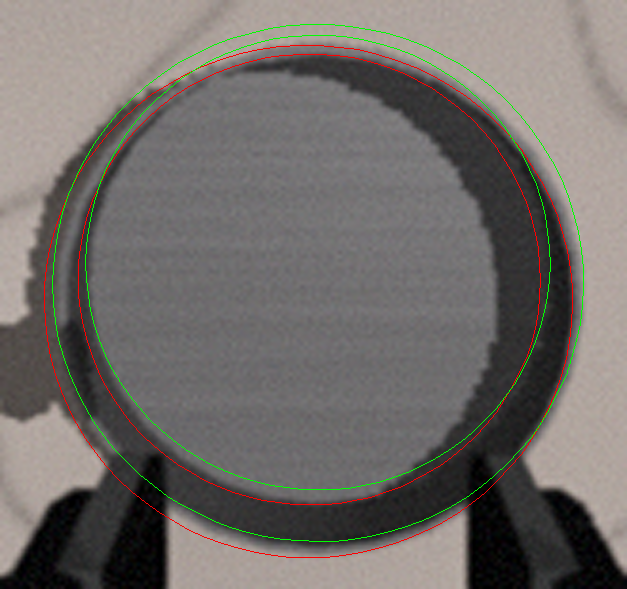

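The rim fits at about X .520, Y .030. The wrist view also shows the bar and the saucer well clear. On to pot E.

>>> send_rows([
  [[0.03,-0.1,0],0,110],
  [[0.12,-0.376,0.16],0,110],
  [[0.12,-0.376,0.16],0,110],
  [[0.12,-0.376,0.16],0,110],
  [[0.12,-0.376,0.16],0,110],
  [[0.12,-0.376,0.16],0,110],
  [[0.12,-0.376,0.16],0,110],
])

```text
clock: 2.75
ee_pos: [0.4429, -0.1581, 0.149]
eef_rot: [[-1.0, -0.002, 0.002], [-0.002, 1.0, 0.001], [-0.002, 0.001, -1.0]]
contact_force: [0.5, 0.5, 0.6]
grip_width: 0.0483
grasp_force: 0.0
```

```bash
cat >> h.py <<'E'
def orange(im):
    h=cv2.cvtColor(im,cv2.COLOR_RGB2HSV); return cv2.inRange(h,(4,130,50),(17,255,255))
def toppots():
    "pots in the top view: orange blobs, lid-disc circle at z=.032"
    c=arm.get_calibration("top"); im=arm.get_image("top"); m=orange(im)
    n,l,st,ce=cv2.connectedComponentsWithStats(m); r=[]
    for i in range(1,n):
        if 60<st[i,4]<600: r.append(np.r_[atz(c,ce[i],.034)[:2].round(3),st[i,4]])
    return r,im
E
python3 - <<'E'
from h import *
c=wristcal(); im=arm.get_image("wrist"); print(arm.state()['ee_pos'])
for r in toppots()[0]: print(r)
a=cv2.cvtColor(im,cv2.COLOR_RGB2BGR)
for z,r,col in((.032,.025,(0,0,255)),(.058,.009,(0,255,0))):
    p=np.array([proj(c,[.442+r*np.cos(t),-.157+r*np.sin(t),z]) for t in np.linspace(0,6.283,60)])
    cv2.polylines(a,[p.round().astype(int)],True,col,1)
tcp=arm.state()['ee_pos']; cv2.circle(a,tuple(proj(c,tcp).round().astype(int).tolist()),2,(255,0,0),-1)
cv2.imwrite("pics/w2.png",cv2.resize(a[100:340,160:480],None,fx=2.4,fy=2.4))
E
```

```text
[ 0.44324941 -0.15757053  0.14911783]
[  0.648  -0.163 161.   ]
[  0.638  -0.28  165.   ]
[  0.56   -0.376 163.   ]
[  0.47   -0.391 174.   ]
[  0.231   0.704 204.   ]
[ 1.90e-01 -9.37e-01  5.88e+02]
[  0.152   0.694 102.   ]
```

View pics/w2.png

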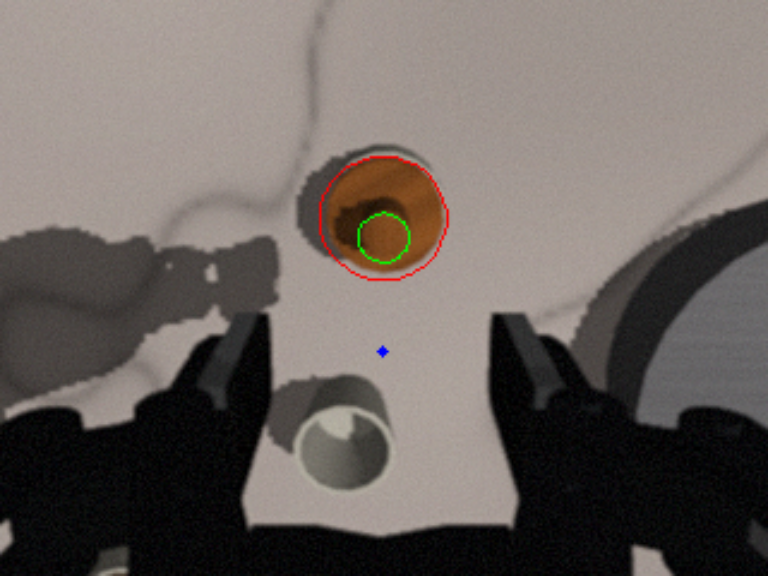

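>>> send_rows([
  [[0.002,0.002,0.1],0,110],
  [[0.002,0.002,0.19],0,110],
  [[0.002,0.002,0.224],0,110],
  [[0.002,0.002,0.224],0,110],
  [[0.002,0.002,0.224],0,255],
  [[0.002,0.002,0.224],0,255],
  [[0.002,0.002,0.224],0,255],
  [[0.002,0.002,0.224],0,255],
  [[0.002,0.002,0.224],0,255],
  [[0.002,0.002,0.224],0,255],
])

```text
clock: 3.85
ee_pos: [0.4422, -0.1582, 0.0376]
eef_rot: [[-1.0, -0.001, 0.003], [-0.001, 1.0, -0.0], [-0.003, -0.0, -1.0]]
contact_force: [0.4, 2.2, 8.4]
grip_width: 0.0157
grasp_force: 59.3
```

>>> send_rows([
  [[0,0,-0.1],0,255],
  [[0,0,-0.2],0,255],
  [[-0.05,0.1,-0.22],0,255],
  [[-0.156,0.376,-0.22],0,255],
  [[-0.156,0.376,-0.22],0,255],
  [[-0.156,0.376,-0.22],0,255],
  [[-0.156,0.376,-0.22],0,255],
  [[-0.156,0.376,-0.22],0,255],
  [[-0.156,0.376,-0.22],0,255],
  [[-0.156,0.376,-0.22],0,255],
])

```text
clock: 4.85
ee_pos: [0.5181, 0.0276, 0.1464]
eef_rot: [[-1.0, 0.003, -0.001], [0.003, 1.0, -0.001], [0.001, -0.001, -1.0]]
contact_force: [0.4, -0.1, -0.3]
grip_width: 0.0157
grasp_force: 58.8
```

Run:
```python
from h import *
c=wristcal(); im=arm.get_image("wrist"); print(arm.state()['ee_pos'],arm.state()['contact_force'])
a=cv2.cvtColor(im,cv2.COLOR_RGB2BGR); e=arm.state()['ee_pos']
for X,Y,z,r,col in((e[0],e[1],e[2]-.0055,.025,(0,0,255)),(.52,.030,.004,.081,(0,255,0)),(.52,.03,.04,.084,(255,255,0))):
    p=np.array([proj(c,[X+r*np.cos(t),Y+r*np.sin(t),z]) for t in np.linspace(0,6.283,90)])
    cv2.polylines(a,[p.round().astype(int)],True,col,1)
cv2.imwrite("pics/w3.png",cv2.resize(a[60:310,180:460],None,fx=2.4,fy=2.4))
```

```text
[0.51821881 0.02765678 0.14634489] [ 0.82031651  0.32801951 -1.36661946]
```

View pics/w3.png

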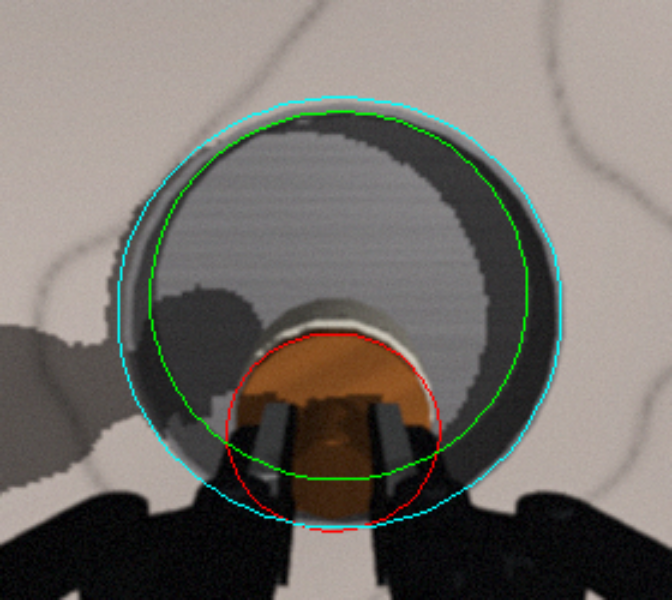

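>>> send_rows([
  [[-0.0026,0.0046,0.08],0,255],
  [[-0.0026,0.0046,0.15],0,255],
  [[-0.0026,0.0046,0.18],0,255],
  [[-0.0026,0.0046,0.195],0,255],
  [[-0.0026,0.0046,0.203],0,255],
  [[-0.0026,0.0046,0.203],0,255],
  [[-0.0026,0.0046,0.203],0,255],
])

```text
clock: 5.6
ee_pos: [0.5207, 0.0318, 0.0456]
eef_rot: [[-1.0, 0.0, 0.002], [0.0, 1.0, 0.0], [-0.002, 0.0, -1.0]]
contact_force: [-0.2, 0.2, -1.1]
grip_width: 0.0159
grasp_force: 58.8
```

>>> send_rows([
  [[0.0024,-0.0036,0.004],0,255],
  [[0.0024,-0.0036,0.007],0,255],
  [[0.0024,-0.0036,0.007],0,255],
  [[0.0024,-0.0036,0.007],0,165],
  [[0.0024,-0.0036,0.007],0,165],
  [[0.0024,-0.0036,0.007],0,165],
  [[0.0024,-0.0036,-0.1],0,165],
  [[0.0024,-0.0036,-0.2],0,110],
  [[0.0024,-0.0036,-0.2],0,110],
])

```text
clock: 6.5
ee_pos: [0.5226, 0.0302, 0.1496]
eef_rot: [[-1.0, 0.0, 0.01], [0.0, 1.0, 0.001], [-0.01, 0.001, -1.0]]
contact_force: [2.2, 0.7, 0.8]
grip_width: 0.0486
grasp_force: 0.0
```

Run:
```python
from h import *
print(arm.state()['ee_pos'])
for r in toppots()[0]: print(r)
```

```text
[0.52258914 0.0301666  0.14962166]
[  0.648  -0.163 160.   ]
[  0.638  -0.279 166.   ]
[  0.56   -0.376 167.   ]
[5.12e-01 2.10e-02 6.60e+01]
[  0.469  -0.391 179.   ]
[2.32e-01 6.98e-01 2.44e+02]
[ 1.90e-01 -9.37e-01  5.90e+02]
[  0.152   0.693 106.   ]
```

>>> send_rows([
  [[-0.251,-0.386,0],0,110],
  [[-0.251,-0.386,0],0,110],
  [[-0.251,-0.386,0],0,110],
  [[-0.251,-0.386,0],0,110],
  [[-0.251,-0.386,0.05],0,110],
  [[-0.251,-0.386,0.12],0,110],
  [[-0.251,-0.386,0.12],0,110],
  [[-0.251,-0.386,0.12],0,110],
])

```text
clock: 7.35
ee_pos: [0.643, -0.1616, 0.0833]
eef_rot: [[-1.0, -0.001, -0.004], [-0.001, 1.0, 0.002], [0.004, 0.002, -1.0]]
contact_force: [0.9, -0.2, -0.5]
grip_width: 0.0488
grasp_force: 0.0
```

```bash
cat >> h.py <<'E'
def knob(px,name):
    "overlay predicted knob at px in the wrist view; wood centroid by colour"
    c=wristcal(); e=arm.state()['ee_pos']; im=arm.get_image("wrist"); m=orange(im)
    n,l,st,ce=cv2.connectedComponentsWithStats(m); q=proj(c,[*px,.032])
    ok=[i for i in range(1,n) if st[i,4]>150]
    i=min(ok,key=lambda i:np.hypot(*(ce[i]-q))); x,y,w,h=st[i,:4]
    # lid disc: left/right extents give Y, top extent gives X (robot-side edge), wood radius ~.0235
    mid=atz(c,[x+w/2-.5,y],.032); print("tcp",e.round(4),"wood",(x,y,w,h),"XY",[round(mid[0]+.0235,4),round(mid[1],4)],"predicted",px)
    cv2.imwrite(name,im[:,:,::-1])
E
python3 -c "
from h import *
knob((.648,-.163),'pics/w4.png')"
```

```text
tcp [ 0.643  -0.1616  0.0833] wood (np.int32(285), np.int32(191), np.int32(63), np.int32(60)) XY [np.float64(0.6486), np.float64(-0.1631)] predicted (0.648, -0.163)
```

>>> send_rows([
  [[-0.011,-0.0028,0.03],0,110],
  [[-0.011,-0.0028,0.088],0,110],
  [[-0.011,-0.0028,0.088],0,110],
  [[-0.011,-0.0028,0.088],0,110],
  [[-0.011,-0.0028,0.088],0,255],
  [[-0.011,-0.0028,0.088],0,255],
  [[-0.011,-0.0028,0.088],0,255],
  [[-0.011,-0.0028,0.088],0,255],
  [[-0.011,-0.0028,0.088],0,255],
])

```text
clock: 8.3
ee_pos: [0.6509, -0.1642, 0.0421]
eef_rot: [[-1.0, -0.0, 0.002], [-0.0, 1.0, -0.0], [-0.002, -0.0, -1.0]]
contact_force: [-0.4, 1.4, 6.7]
grip_width: 0.0154
grasp_force: 58.6
```

>>> send_rows([
  [[0,0,-0.1],0,255],
  [[0,0,-0.2],0,255],
  [[0.05,0.1,-0.21],0,255],
  [[0.153,0.388,-0.21],0,255],
  [[0.153,0.388,-0.21],0,255],
  [[0.153,0.388,-0.21],0,255],
  [[0.153,0.388,-0.21],0,255],
  [[0.153,0.388,-0.21],0,255],
  [[0.153,0.388,-0.21],0,255],
  [[0.153,0.388,-0.21],0,255],
  [[0.153,0.388,-0.21],0,255],
])

```text
clock: 9.4
ee_pos: [0.5738, 0.0276, 0.1456]
eef_rot: [[-1.0, 0.003, 0.0], [0.003, 1.0, -0.001], [-0.0, -0.001, -1.0]]
contact_force: [0.2, 0.0, -1.5]
grip_width: 0.016
grasp_force: 59.1
```

Run:
```python
from h import *
c=wristcal(); im=arm.get_image("wrist"); e=arm.state()['ee_pos']; print(e)
a=cv2.cvtColor(im,cv2.COLOR_RGB2BGR)
for X,Y,z,r,col in((e[0]-.002,e[1],e[2]-.0101,.0235,(0,0,255)),(.5195,.03,.036,.0235,(0,255,0)),(.5195,.03,.04,.084,(255,255,0))):
    p=np.array([proj(c,[X+r*np.cos(t),Y+r*np.sin(t),z]) for t in np.linspace(0,6.283,90)])
    cv2.polylines(a,[p.round().astype(int)],True,col,1)
cv2.imwrite("pics/w5.png",cv2.resize(a[20:310,180:460],None,fx=2.05,fy=2.05))
```

```text
[0.57368635 0.0279357  0.14561534]
```

View pics/w5.png

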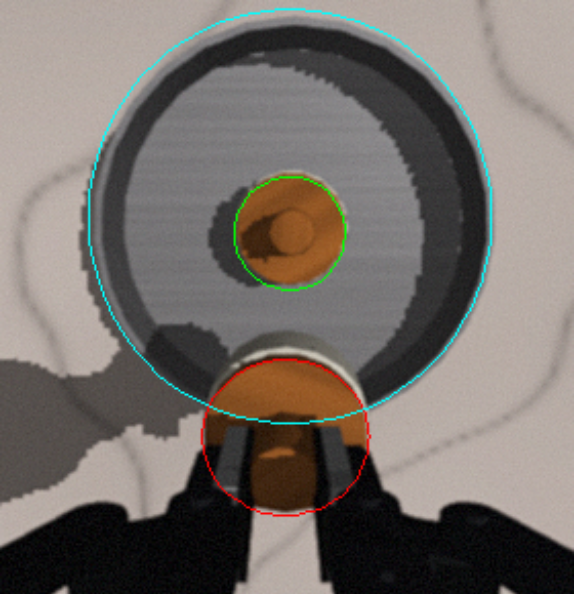

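>>> send_rows([
  [[0,0.002,0.08],0,255],
  [[0,0.002,0.14],0,255],
  [[0,0.002,0.17],0,255],
  [[0,0.002,0.17],0,255],
  [[0,0.002,0.17],0,255],
  [[0,0.002,0.17],0,255],
])

```text
clock: 10.05
ee_pos: [0.5745, 0.0304, 0.0618]
eef_rot: [[-1.0, 0.001, 0.002], [0.001, 1.0, 0.0], [-0.002, 0.0, -1.0]]
contact_force: [-0.3, 0.7, -1.1]
grip_width: 0.0152
grasp_force: 59.1
```

>>> send_rows([
  [[0.001,-0.001,0.015],0,255],
  [[0.001,-0.001,0.025],0,255],
  [[0.001,-0.001,0.031],0,255],
  [[0.001,-0.001,0.031],0,255],
  [[0.001,-0.001,0.031],0,165],
  [[0.001,-0.001,0.031],0,165],
  [[0.001,-0.001,0.031],0,165],
  [[0.001,-0.001,-0.1],0,165],
  [[0.001,-0.001,-0.17],0,110],
  [[0.001,-0.001,-0.17],0,110],
])

```text
clock: 11.05
ee_pos: [0.5774, 0.0301, 0.1515]
eef_rot: [[-1.0, 0.0, 0.012], [0.0, 1.0, 0.001], [-0.012, 0.001, -1.0]]
contact_force: [1.2, 0.2, 0.2]
grip_width: 0.0486
grasp_force: 0.0
```

Run:
```python
from h import *
print(arm.state()['ee_pos'])
for r in toppots()[0]: print(r)
```

```text
[0.57736239 0.03009805 0.15151802]
[  0.638  -0.279 166.   ]
[5.70e-01 2.50e-02 1.16e+02]
[  0.56   -0.376 168.   ]
[5.19e-01 2.90e-02 1.62e+02]
[  0.469  -0.391 183.   ]
[2.27e-01 6.81e-01 3.67e+02]
[ 1.90e-01 -9.38e-01  5.93e+02]
[  0.152   0.692 109.   ]
```

>>> send_rows([
  [[-0.121,-0.618,0],0,110],
  [[-0.121,-0.618,0],0,110],
  [[-0.121,-0.618,0],0,110],
  [[-0.121,-0.618,0],0,110],
  [[-0.121,-0.618,0],0,110],
  [[-0.121,-0.618,0.05],0,110],
  [[-0.121,-0.618,0.12],0,110],
  [[-0.121,-0.618,0.12],0,110],
  [[-0.121,-0.618,0.12],0,110],
  [[-0.121,-0.618,0.12],0,110],
])

```text
clock: 12.1
ee_pos: [0.6343, -0.277, 0.0864]
eef_rot: [[-1.0, -0.002, 0.001], [-0.002, 1.0, 0.001], [-0.001, 0.001, -1.0]]
contact_force: [-0.5, 0.9, 1.4]
grip_width: 0.0485
grasp_force: 0.0
```

```bash
python3 -c "
from h import *
knob((.638,-.279),'pics/w6.png')"
```

```text
tcp [ 0.6343 -0.277   0.0864] wood (np.int32(284), np.int32(188), np.int32(62), np.int32(59)) XY [np.float64(0.6387), np.float64(-0.2796)] predicted (0.638, -0.279)
```

>>> send_rows([
  [[-0.006,-0.0045,0.03],0,110],
  [[-0.006,-0.0045,0.092],0,110],
  [[-0.006,-0.0045,0.092],0,110],
  [[-0.006,-0.0045,0.092],0,110],
  [[-0.006,-0.0045,0.092],0,255],
  [[-0.006,-0.0045,0.092],0,255],
  [[-0.006,-0.0045,0.092],0,255],
  [[-0.006,-0.0045,0.092],0,255],
  [[-0.006,-0.0045,0.092],0,255],
])

```text
clock: 13.05
ee_pos: [0.6374, -0.2812, 0.0411]
eef_rot: [[-1.0, -0.0, 0.002], [-0.0, 1.0, -0.001], [-0.002, -0.001, -1.0]]
contact_force: [-0.5, 0.4, 5.9]
grip_width: 0.0157
grasp_force: 58.6
```

>>> send_rows([
  [[0,0,-0.1],0,255],
  [[0,0,-0.2],0,255],
  [[0.05,0.1,-0.21],0,255],
  [[0.342,0.623,-0.21],0,255],
  [[0.342,0.623,-0.21],0,255],
  [[0.342,0.623,-0.21],0,255],
  [[0.342,0.623,-0.21],0,255],
  [[0.342,0.623,-0.21],0,255],
  [[0.342,0.623,-0.21],0,255],
  [[0.342,0.623,-0.21],0,255],
  [[0.342,0.623,-0.21],0,255],
  [[0.342,0.623,-0.21],0,255],
])

```text
clock: 14.25
ee_pos: [0.4663, 0.0294, 0.1449]
eef_rot: [[-1.0, 0.001, 0.001], [0.001, 1.0, -0.001], [-0.001, -0.001, -1.0]]
contact_force: [0.2, -0.4, -1.5]
grip_width: 0.0157
grasp_force: 58.9
```

>>> send_rows([
  [[0,0.002,0.08],0,255],
  [[0,0.002,0.14],0,255],
  [[0,0.002,0.166],0,255],
  [[0,0.002,0.166],0,255],
  [[0,0.002,0.166],0,255],
  [[0,0.002,0.166],0,255],
])

```text
clock: 14.85
ee_pos: [0.4664, 0.0307, 0.0625]
eef_rot: [[-1.0, 0.001, 0.002], [0.001, 1.0, -0.0], [-0.002, -0.0, -1.0]]
contact_force: [-0.1, 0.9, -1.4]
grip_width: 0.0158
grasp_force: 59.0
```

Run:
```python
from h import *
c=wristcal(); im=arm.get_image("wrist"); e=arm.state()['ee_pos']; print(e)
a=cv2.cvtColor(im,cv2.COLOR_RGB2BGR)
for X,Y,z,r,col in((e[0]+.001,e[1],e[2]-.0091,.0235,(0,0,255)),(.5195,.03,.036,.0235,(0,255,0)),(.5195,.03,.04,.084,(255,255,0)),(.572,.03,.036,.0235,(0,255,0))):
    p=np.array([proj(c,[X+r*np.cos(t),Y+r*np.sin(t),z]) for t in np.linspace(0,6.283,90)])
    cv2.polylines(a,[p.round().astype(int)],True,col,1)
cv2.imwrite("pics/w7.png",cv2.resize(a[60:400,120:520],None,fx=1.7,fy=1.7))
```

```text
[0.46627224 0.03097518 0.06260334]
```

View pics/w7.png

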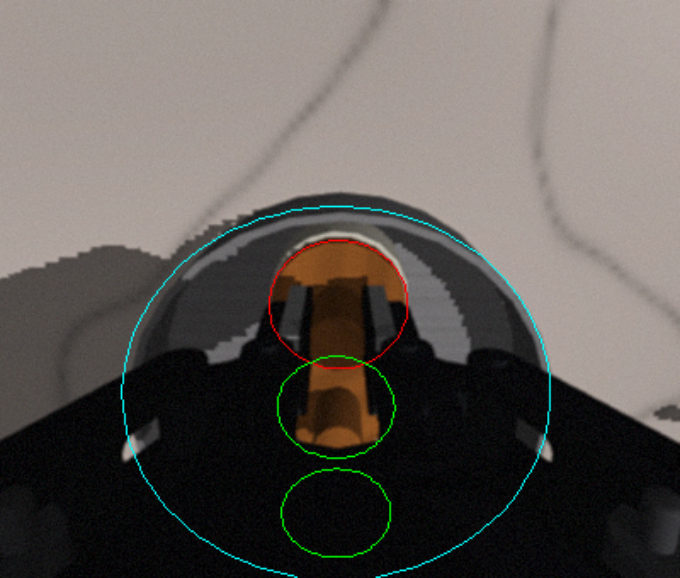

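>>> send_rows([
  [[0,-0.001,0.015],0,255],
  [[0,-0.001,0.027],0,255],
  [[0,-0.001,0.034],0,255],
  [[0,-0.001,0.034],0,255],
  [[0,-0.001,0.034],0,165],
  [[0,-0.001,0.034],0,165],
  [[0,-0.001,0.034],0,165],
  [[0,-0.001,-0.1],0,165],
  [[0,-0.001,-0.17],0,110],
  [[0,-0.001,-0.17],0,110],
])

```text
clock: 15.9
ee_pos: [0.4688, 0.031, 0.1512]
eef_rot: [[-1.0, 0.0, 0.009], [0.0, 1.0, 0.001], [-0.009, 0.001, -1.0]]
contact_force: [1.1, -0.4, 0.5]
grip_width: 0.0489
grasp_force: 0.0
```

Run:
```python
from h import *
print(arm.state()['ee_pos'])
for r in toppots()[0]: print(r)
```

```text
[0.46883861 0.03103527 0.15115393]
[  0.56   -0.376 167.   ]
[  0.469  -0.391 180.   ]
[  0.231   0.704 205.   ]
[ 1.90e-01 -9.37e-01  5.93e+02]
[  0.152   0.693 107.   ]
```

>>> send_rows([
  [[-0.182,-0.814,0],0,110],
  [[-0.182,-0.814,0],0,110],
  [[-0.182,-0.814,0],0,110],
  [[-0.182,-0.814,0],0,110],
  [[-0.182,-0.814,0],0,110],
  [[-0.182,-0.814,0],0,110],
  [[-0.182,-0.814,0],0,110],
  [[-0.182,-0.814,0.06],0,110],
  [[-0.182,-0.814,0.12],0,110],
  [[-0.182,-0.814,0.12],0,110],
  [[-0.182,-0.814,0.12],0,110],
  [[-0.182,-0.814,0.12],0,110],
])

```text
clock: 17.15
ee_pos: [0.5572, -0.3745, 0.0873]
eef_rot: [[-1.0, -0.002, 0.001], [-0.002, 1.0, 0.001], [-0.001, 0.001, -1.0]]
contact_force: [-0.3, 0.4, -0.2]
grip_width: 0.0485
grasp_force: 0.0
```

```bash
python3 -c "
from h import *
knob((.56,-.377),'pics/w8.png')
for r in toppots()[0]: print(r)"
```

```text
tcp [ 0.5572 -0.3745  0.0873] wood (np.int32(284), np.int32(186), np.int32(62), np.int32(59)) XY [np.float64(0.5603), np.float64(-0.3771)] predicted (0.56, -0.377)
[5.71e-01 3.00e-02 1.67e+02]
[5.19e-01 3.00e-02 1.72e+02]
[ 4.81e-01 -5.00e-03  1.77e+02]
[  0.231   0.704 204.   ]
[ 1.90e-01 -9.37e-01  5.88e+02]
[  0.152   0.693 106.   ]
```

>>> send_rows([
  [[-0.006,-0.0025,0.03],0,110],
  [[-0.006,-0.0025,0.093],0,110],
  [[-0.006,-0.0025,0.093],0,110],
  [[-0.006,-0.0025,0.093],0,110],
  [[-0.006,-0.0025,0.093],0,255],
  [[-0.006,-0.0025,0.093],0,255],
  [[-0.006,-0.0025,0.093],0,255],
  [[-0.006,-0.0025,0.093],0,255],
  [[-0.006,-0.0025,0.093],0,255],
])

```text
clock: 18.15
ee_pos: [0.5602, -0.3776, 0.0416]
eef_rot: [[-1.0, -0.0, 0.002], [-0.0, 1.0, -0.001], [-0.002, -0.001, -1.0]]
contact_force: [-0.1, 1.4, 6.6]
grip_width: 0.0154
grasp_force: 58.5
```

>>> send_rows([
  [[0,0,-0.1],0,255],
  [[0,0,-0.2],0,255],
  [[0.02,0.1,-0.21],0,255],
  [[0.134,0.8,-0.21],0,255],
  [[0.134,0.8,-0.21],0,255],
  [[0.134,0.8,-0.21],0,255],
  [[0.134,0.8,-0.21],0,255],
  [[0.134,0.8,-0.21],0,255],
  [[0.134,0.8,-0.21],0,255],
  [[0.134,0.8,-0.21],0,255],
  [[0.134,0.8,-0.21],0,255],
  [[0.134,0.8,-0.21],0,255],
])

```text
clock: 19.35
ee_pos: [0.4921, 0.0249, 0.1453]
eef_rot: [[-1.0, -0.005, -0.0], [-0.005, 1.0, 0.001], [0.0, 0.001, -1.0]]
contact_force: [0.5, -0.4, -0.7]
grip_width: 0.0155
grasp_force: 59.0
```

Run:
```python
from h import *
knob((.481,-.005),'pics/w9.png')
for r in toppots()[0]: print(r)
```

```text
tcp [0.4921 0.0249 0.1453] wood (np.int32(260), np.int32(156), np.int32(51), np.int32(50)) XY [np.float64(0.4809), np.float64(-0.0051)] predicted (0.481, -0.005)
[ 4.78e-01 -7.00e-03  1.42e+02]
[  0.469  -0.391 182.   ]
[  0.231   0.703 209.   ]
[ 1.90e-01 -9.37e-01  5.86e+02]
[  0.152   0.693 105.   ]
```

View pics/w9.png

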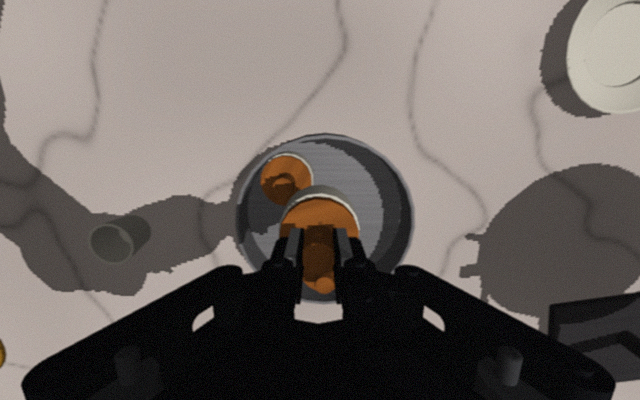

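The view shows the knocked pot upright in the tin at pixel (285,180), now at the 223° ring place, which still leaves room for the rest. Placing the held pot at 120°.

>>> send_rows([
  [[-0.002,0.103,0],0,255],
  [[-0.002,0.103,0],0,255],
  [[-0.002,0.103,0.04],0,255],
  [[-0.002,0.103,0.12],0,255],
  [[-0.002,0.103,0.166],0,255],
  [[-0.002,0.103,0.166],0,255],
  [[-0.002,0.103,0.166],0,255],
  [[-0.002,0.103,0.166],0,255],
])

```text
clock: 20.25
ee_pos: [0.4939, 0.0731, 0.0624]
eef_rot: [[-1.0, 0.002, 0.0], [0.002, 1.0, 0.0], [-0.0, 0.0, -1.0]]
contact_force: [-1.3, 1.6, 0.9]
grip_width: 0.0153
grasp_force: 73.0
```

>>> send_rows([
  [[0.002,0.006,0],0,255],
  [[0.002,0.006,0],0,255],
  [[0.002,0.006,0],0,255],
])

```text
clock: 20.55
ee_pos: [0.4923, 0.0767, 0.0622]
eef_rot: [[-1.0, 0.0, -0.0], [0.0, 1.0, -0.001], [0.0, -0.001, -1.0]]
contact_force: [-0.3, 0.2, -1.1]
grip_width: 0.0158
grasp_force: 72.9
```

Free now. Lower to about .0456 and release.

>>> send_rows([
  [[-0.001,-0.001,0.015],0,255],
  [[-0.001,-0.001,0.026],0,255],
  [[-0.001,-0.001,0.033],0,255],
  [[-0.001,-0.001,0.033],0,255],
  [[-0.001,-0.001,0.033],0,175],
  [[-0.001,-0.001,0.033],0,175],
  [[-0.001,-0.001,0.033],0,175],
  [[-0.001,-0.001,-0.1],0,175],
  [[-0.001,-0.001,-0.17],0,110],
  [[-0.001,-0.001,-0.17],0,110],
])

```text
clock: 21.55
ee_pos: [0.4968, 0.0771, 0.1524]
eef_rot: [[-1.0, 0.0, 0.01], [0.0, 1.0, 0.002], [-0.01, 0.002, -1.0]]
contact_force: [0.4, -0.6, -0.0]
grip_width: 0.0485
grasp_force: 0.0
```

>>> send_rows([
  [[0.048,-0.8,0],0,110],
  [[0.048,-0.8,0],0,110],
  [[0.048,-0.8,0],0,110],
  [[0.048,-0.8,0],0,110],
  [[0.048,-0.8,0],0,110],
  [[0.048,-0.8,0],0,110],
  [[0.048,-0.8,0],0,110],
  [[0.048,-0.8,0],0,110],
  [[0.048,-0.8,0],0,110],
])

```text
clock: 22.45
ee_pos: [0.4662, -0.3329, 0.1475]
eef_rot: [[-1.0, 0.011, 0.001], [0.011, 1.0, -0.007], [-0.001, -0.007, -1.0]]
contact_force: [-0.7, -0.2, 0.6]
grip_width: 0.0485
grasp_force: 0.0
```

Run:
```python
from h import *
print(arm.state()['ee_pos'])
for r in toppots()[0]: print(r)
```

```text
[ 0.4662393  -0.33286197  0.14751646]
[5.71e-01 3.00e-02 1.69e+02]
[5.19e-01 2.80e-02 1.71e+02]
[4.93e-01 7.60e-02 1.75e+02]
[ 4.81e-01 -5.00e-03  1.78e+02]
[  0.231   0.704 203.   ]
[ 1.89e-01 -9.37e-01  5.87e+02]
[  0.152   0.693 104.   ]
```

>>> send_rows([
  [[-0.004,-0.116,0],0,110],
  [[-0.004,-0.116,0],0,110],
  [[-0.004,-0.116,0.06],0,110],
  [[-0.004,-0.116,0.12],0,110],
  [[-0.004,-0.116,0.12],0,110],
  [[-0.004,-0.116,0.12],0,110],
])

```text
clock: 23.1
ee_pos: [0.471, -0.3801, 0.0872]
eef_rot: [[-1.0, -0.001, -0.001], [-0.001, 1.0, 0.001], [0.001, 0.001, -1.0]]
contact_force: [0.1, -0.4, 0.3]
grip_width: 0.0488
grasp_force: 0.0
```

```bash
python3 -c "
from h import *
knob((.469,-.392),'pics/w10.png')"
```

```text
tcp [ 0.471  -0.3801  0.0872] wood (np.int32(271), np.int32(179), np.int32(63), np.int32(60)) XY [np.float64(0.4689), np.float64(-0.3916)] predicted (0.469, -0.392)
```

>>> send_rows([
  [[0.004,-0.021,0],0,110],
  [[0.004,-0.021,0.05],0,110],
  [[0.004,-0.021,0.093],0,110],
  [[0.004,-0.021,0.093],0,110],
  [[0.004,-0.021,0.093],0,110],
  [[0.004,-0.021,0.093],0,255],
  [[0.004,-0.021,0.093],0,255],
  [[0.004,-0.021,0.093],0,255],
  [[0.004,-0.021,0.093],0,255],
  [[0.004,-0.021,0.093],0,255],
])

```text
clock: 24.15
ee_pos: [0.4697, -0.3922, 0.0421]
eef_rot: [[-1.0, -0.0, 0.002], [-0.0, 1.0, -0.001], [-0.002, -0.001, -1.0]]
contact_force: [-0.4, 1.4, 5.8]
grip_width: 0.0154
grasp_force: 58.4
```

>>> send_rows([
  [[0,0,-0.1],0,255],
  [[0,0,-0.2],0,255],
  [[-0.02,0.1,-0.21],0,255],
  [[-0.155,0.937,-0.21],0,255],
  [[-0.155,0.937,-0.21],0,255],
  [[-0.155,0.937,-0.21],0,255],
  [[-0.155,0.937,-0.21],0,255],
  [[-0.155,0.937,-0.21],0,255],
  [[-0.155,0.937,-0.21],0,255],
  [[-0.155,0.937,-0.21],0,255],
  [[-0.155,0.937,-0.21],0,255],
  [[-0.155,0.937,-0.21],0,255],
])

```text
clock: 25.35
ee_pos: [0.5464, 0.083, 0.1458]
eef_rot: [[-1.0, -0.006, 0.0], [-0.006, 1.0, 0.003], [-0.0, 0.003, -1.0]]
contact_force: [-0.6, -0.3, -1.5]
grip_width: 0.0156
grasp_force: 59.0
```

>>> send_rows([
  [[0,0,0],0,255],
  [[0,0,0],0,255],
  [[0,0,0],0,255],
])

```text
clock: 25.65
ee_pos: [0.5461, 0.0749, 0.1458]
eef_rot: [[-1.0, 0.002, -0.0], [0.002, 1.0, -0.001], [0.0, -0.001, -1.0]]
contact_force: [0.3, -0.9, -1.7]
grip_width: 0.0155
grasp_force: 59.0
```

>>> send_rows([
  [[-0.001,0.003,0.04],0,255],
  [[-0.001,0.003,0.1],0,255],
  [[-0.001,0.003,0.12],0,255],
  [[-0.001,0.003,0.12],0,255],
  [[-0.001,0.003,0.12],0,255],
  [[-0.001,0.003,0.12],0,255],
])

```text
clock: 26.25
ee_pos: [0.5478, 0.0779, 0.0869]
eef_rot: [[-1.0, 0.001, 0.002], [0.001, 1.0, 0.0], [-0.002, 0.0, -1.0]]
contact_force: [0.7, 0.4, -0.9]
grip_width: 0.0152
grasp_force: 59.0
```

>>> send_rows([
  [[0.0016,-0.003,0],0,255],
  [[0.0016,-0.003,0.025],0,255],
  [[0.0016,-0.003,0.05],0,255],
  [[0.0016,-0.003,0.065],0,255],
  [[0.0016,-0.003,0.076],0,255],
  [[0.0016,-0.003,0.08],0,255],
  [[0.0016,-0.003,0.08],0,255],
])

```text
clock: 26.95
ee_pos: [0.5454, 0.0771, 0.0461]
eef_rot: [[-1.0, -0.0, -0.001], [-0.0, 1.0, 0.001], [0.001, 0.001, -1.0]]
contact_force: [-3.4, 0.6, 7.5]
grip_width: 0.015
grasp_force: 59.9
```

>>> send_rows([
  [[0.0016,0,0],0,175],
  [[0.0016,0,0],0,175],
  [[0.0016,0,0],0,175],
  [[0,0,-0.1],0,175],
  [[0,0,-0.2],0,110],
  [[0,0,-0.3],0,60],
  [[0,0,-0.4],0,60],
  [[0.2,-0.1,-0.5],0,60],
  [[0.4,-0.2,-0.5],0,60],
  [[0.4,-0.2,-0.5],0,60],
  [[0.4,-0.2,-0.5],0,60],
])

```text
clock: 28.05
ee_pos: [0.371, -0.0106, 0.2909]
eef_rot: [[-1.0, -0.0, 0.0], [-0.0, 1.0, 0.0], [-0.0, 0.0, -1.0]]
contact_force: [0.3, -0.4, 1.0]
grip_width: 0.0652
grasp_force: 0.0
```

Run:
```python
from h import *
print(arm.state()['ee_pos'])
r,im=toppots()
for q in r: print(q)
a=cv2.resize(im[190:290,230:330],(500,500),interpolation=cv2.INTER_CUBIC); cv2.imwrite("pics/t11.png",a[:,:,::-1])
c=arm.get_calibration("top"); s=arm.get_calibration("scene"); im=arm.get_image("scene")
b=cv2.resize(im[150:230,270:350],(500,500),interpolation=cv2.INTER_CUBIC)
cv2.imwrite("pics/t11.png",np.hstack([cv2.resize(a,(400,400)),cv2.resize(b,(400,400))])[:,:,::-1])
```

```text
[ 0.37103621 -0.01060465  0.29087297]
[5.71e-01 3.00e-02 1.70e+02]
[5.46e-01 7.70e-02 1.78e+02]
[5.19e-01 2.80e-02 1.76e+02]
[4.97e-01 7.50e-02 1.32e+02]
[ 4.91e-01 -2.00e-03  7.60e+01]
[  0.231   0.704 200.   ]
[ 1.89e-01 -9.37e-01  5.81e+02]
[  0.152   0.694 102.   ]
```

View pics/t11.png

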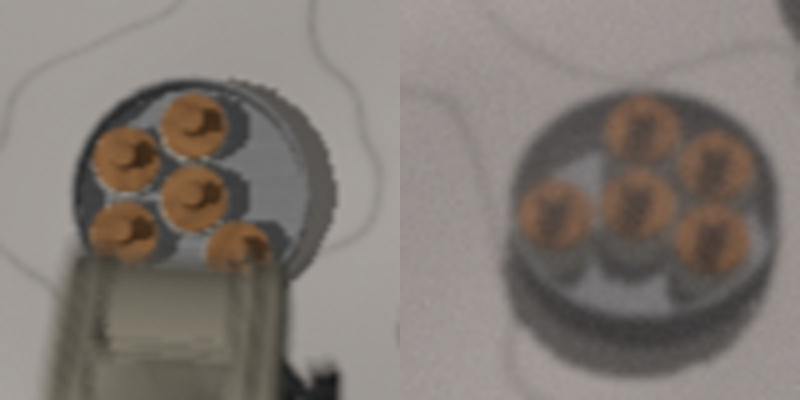

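Five pots sit flat: one in the middle at (195,195), four round it at (195,125), (127,158), (123,233), (240,245). Now the lid.

Run:
```python
from h import *
print(arm.state()['joint_pos'])
c=arm.get_calibration("top");im=arm.get_image("top");h=cv2.cvtColor(im,cv2.COLOR_RGB2HSV)
m=cv2.inRange(h,(10,80,120),(25,255,255)); m[:, :100]=0;m[:,200:]=0;m[:190]=0;m[240:]=0
p=cv2.findNonZero(m).reshape(-1,2); r=cv2.minAreaRect(p); print(r)
b=cv2.boxPoints(r); q=np.array([atz(c,x,.239)[:2] for x in b]); print(q.round(4),q.mean(0))
```

```text
[-18.39487375   8.13936359  18.3814602  123.0607475   -3.44019153
  49.45183125  91.80211213]
((133.99998474121094, 215.5), (5.918362617492676, 45.867313385009766), 80.53767395019531)
[[0.5359 0.4226]
 [0.558  0.3145]
 [0.5437 0.3107]
 [0.5217 0.4186]] [0.53982308 0.36661323]
```

>>> send_rows([
  [[0,0,-0.1],0.25,40],
  [[-0.1,0.2,-0.1],0.5,40],
  [[-0.338,0.755,-0.1],1,40],
  [[-0.338,0.755,-0.1],1,40],
  [[-0.338,0.755,-0.1],1,40],
  [[-0.338,0.755,-0.1],1,40],
  [[-0.338,0.755,-0.1],1,40],
  [[-0.338,0.755,-0.1],1,40],
  [[-0.338,0.755,-0.1],1,40],
  [[-0.338,0.755,-0.1],1,40],
  [[-0.338,0.755,-0.1],1,40],
  [[-0.338,0.755,-0.1],1,40],
])

```text
clock: 29.4
ee_pos: [0.5419, 0.3675, 0.3395]
eef_rot: [[-0.866, 0.5, -0.001], [0.5, 0.866, -0.002], [0.0, -0.002, -1.0]]
contact_force: [0.1, -0.3, 1.1]
grip_width: 0.0723
grasp_force: 0.0
```

>>> send_rows([
  [[0,0,0],1,40],
  [[0,0,0],1,40],
  [[0,0,0],1,40],
  [[0,0,0],1,40],
  [[0,0,0],1,40],
])

```text
clock: 29.9
ee_pos: [0.542, 0.366, 0.3412]
eef_rot: [[-0.498, 0.867, 0.0], [0.867, 0.498, -0.0], [-0.001, 0.0, -1.0]]
contact_force: [0.5, -0.4, -0.4]
grip_width: 0.0719
grasp_force: 0.0
```

>>> send_rows([
  [[0,0,0],0.617,40],
  [[0,0,0],0.617,40],
  [[0,0,0],0.617,40],
  [[0,0,0],0.617,40],
  [[0,0,0],0.617,40],
])

```text
clock: 30.4
ee_pos: [0.5419, 0.3673, 0.3409]
eef_rot: [[-0.202, 0.979, 0.0], [0.979, 0.202, 0.0], [0.0, 0.0, -1.0]]
contact_force: [-0.0, -0.5, -0.2]
grip_width: 0.0723
grasp_force: 0.0
```

Run:
```python
from h import *
s=arm.state();print(s['ee_pos'],s['eef_rot'].round(3),s['joint_pos'].round(0))
c=wristcal(); im=arm.get_image("wrist"); a=cv2.cvtColor(im,cv2.COLOR_RGB2BGR)
h=cv2.cvtColor(im,cv2.COLOR_RGB2HSV); m=cv2.inRange(h,(10,70,90),(25,255,255))
n,l,st,ce=cv2.connectedComponentsWithStats(m)
for i in range(1,n):
    if st[i,4]>300:
        r=cv2.minAreaRect(np.argwhere(l==i)[:,::-1].astype(np.float32)); q=np.array([atz(c,x,.239)[:2] for x in cv2.boxPoints(r)]); print(st[i],q.round(4).tolist(),q.mean(0).round(4))
p=np.array([proj(c,[*x,.239]) for x in ((.5359,.4226),(.558,.3145),(.5437,.3107),(.5217,.4186))])
cv2.polylines(a,[p.round().astype(int)],True,(0,0,255),1); cv2.imwrite("pics/w12.png",a)
print(delta([.54,.367,.34]))
```

```text
[0.54186711 0.36734316 0.34089553] [[-0.202  0.979  0.   ]
 [ 0.979  0.202  0.   ]
 [ 0.     0.    -1.   ]] [-50.  33.  25.  78. -14.  72. -13.]
[  509     0   131   355 24947] [[0.7394, 0.2901], [0.7387, 0.5665], [0.8445, 0.5537], [0.8822, 0.2575]] [0.8012 0.417 ]
[ 307  128   19  127 2185] [[0.5202, 0.4229], [0.535, 0.426], [0.5592, 0.3125], [0.5425, 0.3091]] [0.5392 0.3676]
[248 300  25  26 346] [[0.4915, 0.2403], [0.5096, 0.2573], [0.5246, 0.2362], [0.5063, 0.2185]] [0.508  0.2381]
[ 465  352   48   48 1136] [[0.723, 0.2091], [0.7404, 0.2358], [0.7991, 0.1835], [0.782, 0.1542]] [0.7611 0.1956]
[-0.0001 -0.0039  0.0017]
```

View pics/w12.png

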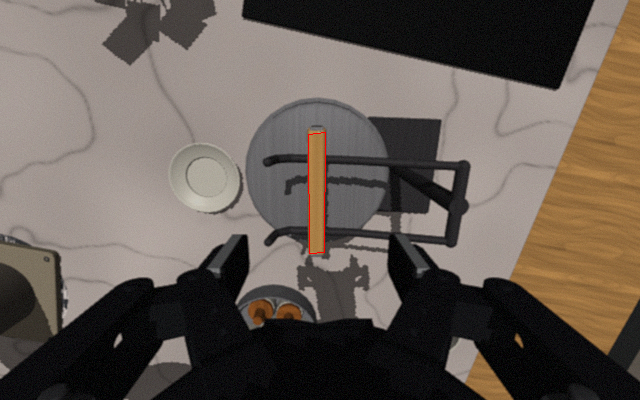

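The red box lies on the bar, which runs from (317,130) to (317,255), with prongs at rows 161 and 235, so the fingers go between them. Descending.

>>> send_rows([
  [[0,-0.005,0.06],0,40],
  [[0,-0.005,0.14],0,40],
  [[0,-0.005,0.2],0,40],
  [[0,-0.005,0.24],0,40],
  [[0,-0.005,0.256],0,40],
  [[0,-0.005,0.256],0,40],
  [[0,-0.005,0.256],0,40],
  [[0,-0.005,0.256],0,40],
])

```text
clock: 31.25
ee_pos: [0.5403, 0.3676, 0.2143]
eef_rot: [[-0.2, 0.98, 0.002], [0.98, 0.2, 0.002], [0.001, 0.003, -1.0]]
contact_force: [-0.1, 0.6, -0.3]
grip_width: 0.0719
grasp_force: 0.0
```

Good: the grasp point is at .233, at bar height. Close.

>>> send_rows([
  [[0,0,0.003],0,150],
  [[0,0,0.003],0,200],
  [[0,0,0.003],0,255],
  [[0,0,0.003],0,255],
  [[0,0,0.003],0,255],
  [[0,0,0.003],0,255],
  [[0,0,0.003],0,255],
])

```text
clock: 31.95
ee_pos: [0.5394, 0.3672, 0.2116]
eef_rot: [[-0.199, 0.98, 0.0], [0.98, 0.199, 0.0], [0.0, 0.0, -1.0]]
contact_force: [-2.4, -0.3, 3.9]
grip_width: 0.0151
grasp_force: 59.7
```

>>> send_rows([
  [[0,0,-0.01],0,255],
  [[0,0,-0.02],0,255],
  [[0,0,-0.035],0,255],
  [[0,0,-0.05],0,255],
  [[0,0,-0.065],0,255],
  [[0,0,-0.08],0,255],
  [[0,0,-0.1],0,255],
  [[0,0,-0.12],0,255],
  [[0,0,-0.12],0,255],
  [[0,0,-0.12],0,255],
])

```text
clock: 32.95
ee_pos: [0.5392, 0.367, 0.2682]
eef_rot: [[-0.199, 0.98, -0.001], [0.98, 0.199, -0.002], [-0.002, -0.002, -1.0]]
contact_force: [5.5, 2.7, -20.7]
grip_width: 0.0148
grasp_force: 73.2
```

The lid's top has just touched the prongs' underside (64 mm free less 8 mm of prong allows 56 mm of lift). Lowering 13 mm.

>>> send_rows([
  [[0,0,0.01],0,255],
  [[0,0,0.026],0,255],
  [[0,0,0.026],0,255],
  [[0,0,0.026],0,255],
])

```text
clock: 33.35
ee_pos: [0.5394, 0.3672, 0.2586]
eef_rot: [[-0.199, 0.98, 0.0], [0.98, 0.199, 0.0], [0.0, 0.0, -1.0]]
contact_force: [0.1, 0.5, -3.4]
grip_width: 0.0147
grasp_force: 75.7
```

Run:
```python
from h import *
s=arm.state();print(s['ee_pos'].round(4),s['contact_force'].round(1),s['wrist_torque'].round(2))
```

```text
[0.5394 0.3672 0.2586] [ 0.1  0.5 -3.4] [-0.01  0.01  0.02]
```

>>> send_rows([
  [[0,0,0.006],0,255],
  [[0,-0.03,0.006],0,255],
  [[0,-0.07,0.006],0,255],
  [[0,-0.11,0.006],0,255],
  [[0,-0.15,0.006],0,255],
  [[0,-0.19,0.006],0,255],
  [[0,-0.23,0.006],0,255],
  [[0,-0.27,0.006],0,255],
  [[0,-0.31,0.006],0,255],
  [[0,-0.34,0.006],0,255],
  [[0,-0.34,0.006],0,255],
  [[0,-0.34,0.006],0,255],
])

```text
clock: 34.55
ee_pos: [0.3736, 0.3338, 0.2559]
eef_rot: [[-0.199, 0.98, 0.002], [0.98, 0.199, 0.001], [0.001, 0.002, -1.0]]
contact_force: [1.1, -0.4, -3.8]
grip_width: 0.0148
grasp_force: 75.8
```

Run:
```python
from h import *
s=arm.state();print(s['ee_pos'].round(4),s['contact_force'].round(1),s['wrist_torque'].round(2))
print(delta([.5195,.0305,.26]))
c=wristcal(); im=arm.get_image("wrist"); h=cv2.cvtColor(im,cv2.COLOR_RGB2HSV); m=cv2.inRange(h,(10,70,60),(25,255,255))
n,l,st,ce=cv2.connectedComponentsWithStats(m)
for i in range(1,n):
    if st[i,4]>300: print(st[i])
e=s['ee_pos']; R=s['eef_rot']; print("bar top corners expected",[proj(c,e+R@np.array([x,y,-.0267])).round(0).tolist() for x in(-.06,.06) for y in(-.008,.008)])
cv2.imwrite("pics/w13.png",im[:,:,::-1])
```

```text
[0.3736 0.3338 0.2559] [ 1.1 -0.4 -3.8] [ 0.01 -0.04 -0.05]
[-0.6526  0.1649 -0.0086]
[ 299  135   38  188 6257]
[ 609  321   31   79 1518]
bar top corners expected [[304.0, 375.0], [335.0, 375.0], [300.0, 134.0], [340.0, 134.0]]
```

>>> send_rows([
  [[-0.03,0,0],0,255],
  [[-0.08,0.01,0],0,255],
  [[-0.14,0.03,0],0,255],
  [[-0.2,0.05,0],0,255],
  [[-0.27,0.07,0],0,255],
  [[-0.34,0.09,0],0,255],
  [[-0.41,0.11,0],0,255],
  [[-0.48,0.13,0],0,255],
  [[-0.55,0.15,0],0,255],
  [[-0.61,0.16,0],0,255],
  [[-0.64,0.165,0],0,255],
  [[-0.652,0.165,0],0,255],
])

```text
clock: 35.8
ee_pos: [0.5193, 0.0262, 0.2553]
eef_rot: [[-0.194, 0.981, 0.001], [0.981, 0.194, -0.002], [-0.002, 0.0, -1.0]]
contact_force: [-0.6, -0.8, -2.8]
grip_width: 0.015
grasp_force: 75.8
```

Run:
```python
from h import *
s=arm.state();print(s['ee_pos'].round(4),s['contact_force'].round(1),s['joint_pos'].round(0)); print(delta([.5195,.0305,.17]))
```

```text
[0.5193 0.0262 0.2553] [-0.6 -0.8 -2.8] [-25.  26.  27. 106. -14.  51.  20.]
[0.0088 0.0021 0.1705]
```

>>> send_rows([
  [[0.008,0.002,0.04],0,255],
  [[0.008,0.002,0.09],0,255],
  [[0.008,0.002,0.14],0,255],
  [[0.008,0.002,0.18],0,255],
  [[0.008,0.002,0.206],0,255],
  [[0.008,0.002,0.206],0,255],
  [[0.008,0.002,0.206],0,255],
  [[0.008,0.002,0.206],0,255],
])

```text
clock: 36.6
ee_pos: [0.5195, 0.0344, 0.1531]
eef_rot: [[-0.199, 0.98, 0.002], [0.98, 0.199, 0.0], [-0.0, 0.002, -1.0]]
contact_force: [-0.0, 1.3, -3.1]
grip_width: 0.0146
grasp_force: 75.8
```

Run:
```python
from h import *
s=arm.state();print(s['ee_pos'].round(4),s['contact_force'].round(1)); print(delta([.5195,.0305,.128]))
```

```text
[0.5195 0.0344 0.1531] [-0.   1.3 -3.1]
[-0.0077 -0.0016  0.0502]
```

Correct sideways first, then lower slowly.

>>> send_rows([
  [[-0.007,-0.0015,0],0,255],
  [[-0.007,-0.0015,0],0,255],
  [[-0.007,-0.0015,0.008],0,255],
  [[-0.007,-0.0015,0.016],0,255],
  [[-0.007,-0.0015,0.022],0,255],
  [[-0.007,-0.0015,0.022],0,255],
  [[-0.007,-0.0015,0.022],0,255],
])

```text
clock: 37.3
ee_pos: [0.5186, 0.0308, 0.141]
eef_rot: [[-0.199, 0.98, -0.0], [0.98, 0.199, -0.0], [0.0, -0.0, -1.0]]
contact_force: [0.2, -0.4, -3.8]
grip_width: 0.0148
grasp_force: 75.8
```

>>> send_rows([
  [[0,0.001,0.006],0,255],
  [[0,0.001,0.012],0,255],
  [[0,0.001,0.016],0,255],
  [[0,0.001,0.02],0,255],
  [[0,0.001,0.024],0,255],
  [[0,0.001,0.024],0,255],
  [[0,0.001,0.024],0,255],
])

```text
clock: 38.0
ee_pos: [0.5193, 0.0309, 0.1292]
eef_rot: [[-0.199, 0.98, -0.0], [0.98, 0.199, 0.0], [0.0, -0.0, -1.0]]
contact_force: [-0.2, 0.4, -2.0]
grip_width: 0.0148
grasp_force: 75.7
```

>>> send_rows([
  [[0,0,0.002],0,255],
  [[0,0,0.004],0,255],
  [[0,0,0.006],0,255],
  [[0,0,0.006],0,255],
])

```text
clock: 38.4
ee_pos: [0.5195, 0.031, 0.127]
eef_rot: [[-0.199, 0.98, 0.001], [0.98, 0.199, 0.001], [0.0, 0.001, -1.0]]
contact_force: [-2.0, 0.5, 3.9]
grip_width: 0.0147
grasp_force: 76.9
```

Seated: the force turned upward at TCP .127, as computed. Release and retreat.

>>> send_rows([
  [[0,0,0],0,120],
  [[0,0,0],0,40],
  [[0,0,0],0,40],
  [[0,0,0],0,40],
  [[0,0,-0.06],0,40],
  [[0,0,-0.16],0,40],
  [[0,0,-0.26],0,40],
  [[0,-0.1,-0.36],0,40],
  [[0,-0.25,-0.4],0,40],
  [[0,-0.25,-0.4],0,40],
  [[0,-0.25,-0.4],0,40],
  [[0,-0.25,-0.4],0,40],
])

```text
clock: 39.6
ee_pos: [0.3968, 0.0062, 0.327]
eef_rot: [[-0.199, 0.98, 0.002], [0.98, 0.199, 0.002], [0.001, 0.003, -1.0]]
contact_force: [0.4, 0.4, 0.1]
grip_width: 0.0721
grasp_force: 0.0
```

Run:
```python
from h import *
s=arm.state();print(s['ee_pos'].round(4),s['contact_force'].round(1),s['grip_width'])
im=[arm.get_image(n) for n in("scene","top")]; cal=[arm.get_calibration(n) for n in("scene","top")]
out=[]
for k,(i,c,o) in enumerate(zip(im,cal,((260,120),(225,170)))):
    a=cv2.resize(i[o[1]:o[1]+120,o[0]:o[0]+120,::-1],(400,400),interpolation=cv2.INTER_CUBIC)
    for z,r,col in((.026,.092,(0,255,0)),):
        p=np.array([(proj(c,[.5195+r*np.cos(t),.0308+r*np.sin(t),z])-o)*400/120 for t in np.linspace(0,6.283,90)])
        cv2.polylines(a,[p.round().astype(int)],True,col,1)
    out.append(a)
cv2.imwrite("pics/fin.png",np.hstack(out))
pts=[]
for i,c in zip(im,cal):
    q=proj(c,[.5195,.0308,.154]); h=cv2.cvtColor(i,cv2.COLOR_RGB2HSV); m=cv2.inRange(h,(8,70,80),(25,255,255))
    n,l,st,ce=cv2.connectedComponentsWithStats(m); ok=[j for j in range(1,n) if st[j,4]>40]; j=min(ok,key=lambda j:np.hypot(*(ce[j]-q))); print(q.round(1),ce[j].round(1),st[j]); pts.append(ce[j])
print(tri(cal[0],pts[0],cal[1],pts[1]).round(4))
```

```text
[0.3968 0.0062 0.327 ] [0.4 0.4 0.1] 0.07208593325084366
[317.7 166.4] [317.6 166.9] [309 152  17  31 158]
[274.1 233.1] [275.4 233.1] [253 227  45  12 278]
[0.5198 0.0278 0.1547]
```

View pics/fin.png

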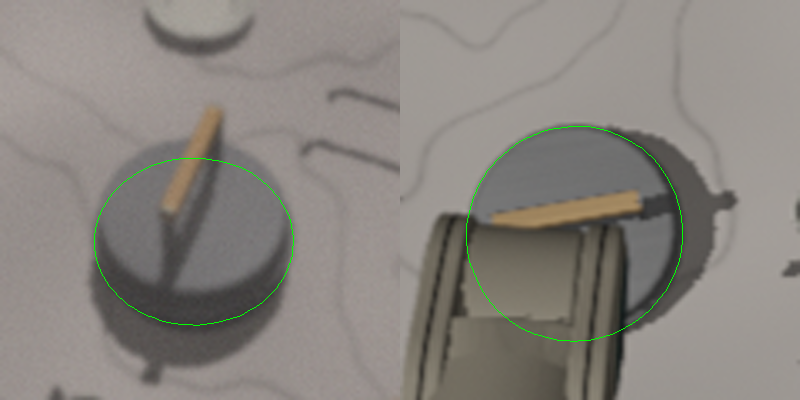

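The bar's top measures .155 (.154 expected), and the lid's edge follows the predicted level circle in both views: centre (193,240) in scene, (575,233) in top. It is fully down, so I hand in.

```bash
python3 -c "
from station import arm
print(arm.sign_off())"
```

```text
the job is handed in; nothing more can be done
None
```

I packed all five pots present flat in the tin, one in the middle and four round it. I then set the lid on, level and fully down, and handed the job in. One pot got shifted to another place in the ring, still upright. While I was lifting the lid it briefly caught under the hooks (about 21 N at the wrist, within the limit).

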